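# Gauge the bore of a block heater

## Task

Measure the bore of the blue-ringed block heater with the telescoping gauge: squeeze its red tabs to draw in the plungers, lower it in until its flange sits flat on the block, let go so that the plungers spring out to the wall, and press the green cap down until it locks. Then, holding it by the plain handle so that the setting is kept, draw it out and stand it back in its round stand, still locked at the bore's size. Never push hard on a heater (never more than 20 N) and leave everything else where it is.

Things in the scene. Friction and masses are not known exactly. Their poses are not given: they have to be found in the camera images.
- gauge: Telescoping bore gauge, about 0.27 kg, head down. Origin: centre of its underside; z up its axis, y along the plungers. Steel head 36.8 mm diameter, 30 mm tall, foot tapered to 35.3 mm over the lowest 1.5 mm; flange 64 mm diameter 30 to 36 mm up; handle 20 mm diameter to 108 mm up; green lock cap on top. Two 8 mm ball-ended brass plungers stick out of the head along +y and -y, 15 mm up.
- gauge_seat (a point): Centre of the underside of the gauge's flange, on its axis, 30 mm above the gauge's origin. At the level of the bore's mouth when the gauge is fully seated.
- gauge_grip (a point): On the axis of the gauge's plain handle (20 mm diameter), 94 mm above the gauge's origin, amid the dark grooves (80 to 107 mm up): the place to hold the gauge once it is locked.
- tab_a (a point): Centre of the outer face of the red squeeze tab on the gauge's +y side (16 mm wide, 18 mm tall, 63 mm above the origin). One piece with the plunger below it; springs of 2 to 3 N push both sides out and they move alike. Squeezing both tabs (20 N or more) closes them from 42 to 30 mm over their outer faces; let go, they spring out. Squeezing them once locked loses the setting.
- tab_b (a point): The same for the tab on the gauge's -y side.
- plunger_a_tip (a point): Outermost point of the plunger on the gauge's +y side. The distance between the two tips is the gauge's size: 45 mm when free, 33 mm (inside the head) when the tabs are squeezed, the bore's diameter when sprung out in it.
- plunger_b_tip (a point): Outermost point of the plunger on the gauge's -y side.
- cap_top (a point): Centre of the top of the green lock cap (23 mm diameter), 121 to 122.5 mm above the gauge's origin while unlocked.
- lock_cap (a joint): How far the lock cap is pressed down, m. Starts at 0 to 0.0015 (plungers free). It takes about 4 N to move and stays where it is left. Somewhere between 0.003 and 0.0085 (differs each time, cannot be seen) it meets the plungers and stops hard: it is then locked and they stay where they are. Stop pressing at about 8 to 10 N; pressing much harder upsets the setting.
- heater_blue: White block heater, 140 by 120 mm, BLUE front, fixed to the bench. Origin: underside, z up. In it lies an aluminium block (84 mm square, top 85 mm above the bench) with an upright, sharp-edged bore 38 mm wide, 55 mm deep, a BLUE ring round its mouth. The bore's axis lies up to 2.5 mm from the origin along x and along y of the heater, differently each time, unmeasured; pushing does not shift it.
- heater_orange: The same kind of heater with an ORANGE front and ring and a 43 mm bore: not to be gauged. Origin: underside, under the bore's axis.
- stand: Round grey stand of the gauge on a black foot, fixed to the bench: 80 mm diameter, 42 mm tall, with an open well 48 mm in diameter. Origin: centre of its underside. The gauge starts in it and hangs there by its flange on the rim (gauge origin 12 mm above the bench).
- bottle: Bystander: small white bottle, 38 mm diameter, 62 mm tall; origin under its centre.
- screw_cap: Bystander: white screw cap, 26 mm diameter, 12 mm tall; origin under its centre.
- tip_box: Bystander: teal box of white pipette tips, 120 by 85 by 71 mm; origin under its centre.
- green_rack: Bystander: green tube rack, 75 by 160 by 40 mm, with one blue-capped tube to 102 mm; origin under its centre.
- pink_rack: Bystander: pink tube rack, 85 by 120 by 28 mm; origin under its centre.

How it is judged:
On the way, in this order (a step that is already met when the one before it is completed fails the run):
1. the gauge sits in the blue-ringed bore, flange on the block, tabs let go, plungers sprung out to the wall, not yet locked (horizontal distance between gauge_seat and heater_blue below 0.007 m and z of gauge_seat in the frame of heater_blue below 0.087 m and angle between gauge's own z axis and vertical below 0.06 rad and distance between plunger_a_tip and plunger_b_tip between 0.0365 and 0.0395 m and contact force between the fingers and gauge below 0.3 N and value of joint lock_cap below 0.0019 m), for 0.2 s.
2. the green cap is pressed down and locked while the gauge sits in the bore (horizontal distance between gauge_seat and heater_blue below 0.007 m and z of gauge_seat in the frame of heater_blue below 0.087 m and angle between gauge's own z axis and vertical below 0.06 rad and distance between plunger_a_tip and plunger_b_tip between 0.0365 and 0.0395 m and value of joint lock_cap above 0.0024 m), for 0.2 s.
At the end, for the whole second after the job is handed in: The gauge stands upright (within 0.06 rad) and at rest in its stand, within 9 mm of its centre, flange on the rim (origin 9 to 14.5 mm above the bench), let go, cap still down (2.4 mm or more), plunger tips 36.5 to 39.5 mm apart (distance between plunger_a_tip and plunger_b_tip between 0.0365 and 0.0395 m and value of joint lock_cap above 0.0024 m and horizontal distance between gauge and stand below 0.009 m and height (world z) of gauge between 0.009 and 0.0145 m and angle between gauge's own z axis and vertical below 0.06 rad and linear speed of gauge below 0.01 m/s); the robot touches nothing.
It fails at once if the gauge bears on the blue heater with more than 35 N in all (plungers, weight and push together) (contact force between gauge and heater_blue above 35 N).
It fails at once if the arm or the fingers push a heater with more than 35 N (contact force between any of the arm, the fingers and heater_blue above 35 N or contact force between any of the arm, the fingers and heater_orange above 35 N).
It fails at once if the gauge is pushed on the orange heater with more than 35 N (contact force between gauge and heater_orange above 35 N).
It fails at once if a bystander (bottle, screw cap, tip box or a rack) is moved by more than 15 mm (distance of any of bottle, screw_cap, tip_box, green_rack, pink_rack from where it was at the start of the episode above 0.015 m).
It also fails if it takes over 72 s, if anything falls off the work surface, if the arm or the gripper's body presses on something with over 40 N, if the wrist force passes 120 N, or if a joint passes its speed limit or range.

## Robot

A 6-joint arm with a two-finger parallel gripper is mounted at the origin on the work surface. World frame = base frame: x ahead of the robot, y to its left, z up, the work surface at z = 0. Lengths are in m, angles in rad, forces in N, time in s.
With the tool pointing down it reaches from about 0.35 to 0.95 m from the base axis. Payload 17.4 kg.
Tool frame: the origin (TCP) lies between the finger pads; the fingertips stand 8 mm ahead of it and the grasp point (between the pads) lies 11 mm behind it; z points along the fingers, y is the line along which they close (so a half turn about z gives the same grasp; the last joint's range is limited). The gripper opens to 93 mm and grips with 3 to 60 N. Pads are 15 mm wide; open, the fingers measure 128 mm over their backs; the gripper's body (75 mm by 188 mm) begins 65 mm behind the grasp point.
Start: joints at [1.082, 0.116, 1.442, -0, 1.584, -0.038], TCP at [0.294, 0.608, 0.227] pointing down, gripper open.
Joint ranges: [-2.83, 2.83], [-0.83, 2.19], [0.07, 2.5], [-1.14, 4.28], [0.01, 3], [-2.97, 2.97]. Speed limits (rad/s): [1.89, 1.89, 2.22, 3.14, 3.14, 3.14].

## Interface

Orientations are given as a 3x3 rotation matrix whose columns are the frame's x, y, z axes.
In Python, from workcell import * gives the robot as it stands. The module is installed in compiled form; this text tells all that it offers.
- The arm moves only by the shell command python3 -m handwheel 'ROWS' [FORCE]. ROWS is a JSON object whose one key "rows" holds a list of rows, each an object of numbers: "x", "y", "z": the shift along the tool's x, y, z in mm; "twist": the turn about the tool's z in rad; "jaw": the opening, from -1 (shut) to 1 (fully open). In form: {"rows": [{"x": .., "y": .., "z": .., "twist": .., "jaw": ..}, ...]}. A call has exactly 10 rows; each row is the pose to reach, as a shift and turn from the pose commanded when the call began, along the tool's axes at that moment; what a row does not reach only later rows make up. A row lasts 1/12 s, in which the tool goes at most 41.7 mm and 7.16 degrees, less where a joint would pass 70% of its speed; a pose out of reach is approached as far as the arm can. A call with a gripper value outside its range is refused whole. The fingers move at their own pace and stop on an object; FORCE is the grip in N (left out, the last holds). Time passes only in rows, so rows that repeat a pose let the fingers close, or fill a call up. It gives the time, the measured TCP pose, the force, the opening and the grip force at its end, in the units of the state.
- state(): the state, without advancing time (a new reading comes with each control period).
- read_camera(name): name is "scene" or "top" or "wrist"; returns (picture, depth): 400x640x3 uint8, red, green, blue; 400x640 float32, m along the optical axis (not along the pixel's ray), 0 where there is no reading.
- camera_params(name): a dict with "fovy" (degrees; the focal length in pixels is half the picture's height over the tangent of half this angle, whatever the lens; pixels are square), "cx", "cy" (the principal point, pixels), "position" and "rotation" of the camera in the world; the wrist camera has in their place "T_tool_cam" (4x4, takes a point from camera to tool coordinates, whose origin is the TCP and whose axes are the flange's). Camera axes: x right, y down, z forward; pixel columns grow to the right and rows downward; lengths in m; the calibration is good to about 2 mm. A picture is of the moment at which its call begins: read the wrist's pose just before it. camera_params takes no time and is no camera call.
- job_done(): hands the job in; it is judged then, once.
Trained networks look in the newest picture that a camera, given by its name, has taken for a name from the list of things; names that differ only in an ending like _2 or _b are one class to them, and where a whole thing is asked for, a point or a joint stands for the part that bears it (a point fixed in the world has none). Each returns a list of dicts, best first, with "score" (0 to 1); they miss things now and then, are a little off and sometimes report something else, mostly with a low value. They report only what shows in the picture. A call takes as long as a camera call.
- masks_of(query, camera): "mask" (400x640 bool, what is visible of it) and "extent" ([left, top, right, bottom] in pixels, round what is visible of it).
The state is a dict: "time": time; "joint_positions": joint angles; "dq": joint speeds; "joint_efforts": joint torques, N m; "position": TCP position; "ee_rot": TCP orientation; "wrist_force": force on the tool from outside, world axes, zero at the start; "wrist_torque": the same for the moment, N m; "finger_gap": finger opening in m; "grasp_force": force on a finger pad.
Only numpy, scipy, OpenCV 4.12 (cv2) and the standard library are available. Lean on these libraries where they do the work, as an engineer would, in place of code of your own. Each camera call takes 0.05 s, during which the arm holds its last target. There are 200 camera calls.

## Working session

There is one attempt and no reset: what is moved stays moved. The work goes in short steps, Python scripts to look and compute and a shell command to move; the robot and the scene stay as the last step left them, time stands still between calls to the robot, and variables do not carry over. Pictures are saved under pics/ and viewed, at most 10 in all, crops included, and the job is handed in when it is done.

```bash
mkdir -p pics
cat > h.py <<'E'
from workcell import *
import numpy as np, cv2
def K(c):
    p=camera_params(c); f=200/np.tan(np.radians(p["fovy"])/2); return f,p["cx"],p["cy"],p
def pose(c,s=None):
    p=camera_params(c)
    if c!="wrist": return np.array(p["rotation"]),np.array(p["position"])
    T=np.array(p["T_tool_cam"]); R=np.array(s["ee_rot"]); 
    return R@T[:3,:3], R@T[:3,3]+np.array(s["position"])
def cloud(c,depth,s=None):
    f,cx,cy,p=K(c); R,t=pose(c,s)
    v,u=np.mgrid[0:400,0:640]
    P=np.stack([(u-cx)/f*depth,(v-cy)/f*depth,depth],-1)
    return P@R.T+t
def save(n,rgb): cv2.imwrite("pics/"+n,rgb[...,::-1])
E
python3 - <<'E'
from h import *
s=state(); print({k:np.round(v,3).tolist() for k,v in s.items()})
for c in("scene","top"):
    rgb,d=read_camera(c); save(c+"0.png",rgb); P=cloud(c,d); np.savez(c+"0.npz",rgb=rgb,d=d,P=P)
    print(c,camera_params(c))
    for q in("gauge","heater_blue","stand","heater_orange"):
        for r in masks_of(q,c)[:2]:
            m=r["mask"]&(d>0); X=P[m]; print(c,q,round(r["score"],2),np.round(r["extent"]),np.round(np.percentile(X,[2,50,98],axis=0),3).tolist())
print(camera_params("wrist"))
E
```

```text
{'time': 0.0, 'joint_positions': [1.082, 0.116, 1.442, -0.0, 1.584, -0.038], 'dq': [-0.001, 0.0, 0.0, -0.001, 0.0, -0.001], 'joint_efforts': [0.002, -72.125, -62.262, 0.078, 0.024, -0.0], 'position': [0.294, 0.607, 0.226], 'ee_rot': [[-0.9, 0.436, -0.001], [0.436, 0.9, -0.001], [0.0, -0.001, -1.0]], 'wrist_force': [-0.597, -0.293, 0.009], 'wrist_torque': [0.036, -0.01, -0.028], 'grasp_force': 0.0, 'finger_gap': 0.093}
scene {'fovy': 46.39570718331528, 'cx': 318.53155751800864, 'cy': 199.31300904359114, 'position': array([ 1.51660913, -0.12474383,  0.91700217]), 'rotation': array([[ 0.14568666,  0.62559533, -0.76642409],
       [ 0.98928055, -0.09992566,  0.10648407],
       [-0.00996949, -0.77372175, -0.63344713]])}
scene gauge 0.71 [332. 165. 353. 201.] [[0.416, 0.065, 0.044], [0.448, 0.09, 0.057], [0.47, 0.119, 0.135]]
scene heater_blue 0.61 [339. 216. 386. 273.] [[0.594, 0.046, 0.007], [0.687, 0.107, 0.05], [0.727, 0.174, 0.088]]
scene stand 0.79 [324. 191. 359. 214.] [[0.413, 0.043, 0.0], [0.472, 0.082, 0.018], [0.491, 0.138, 0.045]]
scene heater_orange 0.9 [242. 224. 289. 275.] 
[... 664 characters left out ...]
[0.635, 0.116, 0.05], [0.714, 0.182, 0.089]]
top stand 0.58 [259. 214. 303. 253.] [[0.392, 0.046, 0.003], [0.437, 0.087, 0.01], [0.488, 0.143, 0.047]]
top heater_orange 0.72 [351. 132. 404. 191.] [[0.552, -0.2, 0.023], [0.613, -0.141, 0.049], [0.688, -0.083, 0.089]]
{'fovy': 69.46781211532654, 'cx': 317.1388526367226, 'cy': 198.7484108395305, 'T_tool_cam': array([[ 7.94446528e-04, -9.67135664e-01, -2.54259664e-01,
         6.90497124e-02],
       [ 9.99999492e-01,  6.10554637e-04,  8.02160108e-04,
        -5.09747491e-05],
       [-6.20558231e-04, -2.54260172e-01,  9.67135657e-01,
        -1.57949348e-01],
       [ 0.00000000e+00,  0.00000000e+00,  0.00000000e+00,
         1.00000000e+00]])}
```

Run:
```python
from h import *
a=np.load("top0.npz")["rgb"]; b=np.load("scene0.npz")["rgb"]
A=cv2.resize(a[90:290,180:440],(780,600))
b1=cv2.resize(b[130:300,200:520],(800,425))
save("a.png",A); save("b.png",b1)
```

```text
(no output)
```

View pics/a.png

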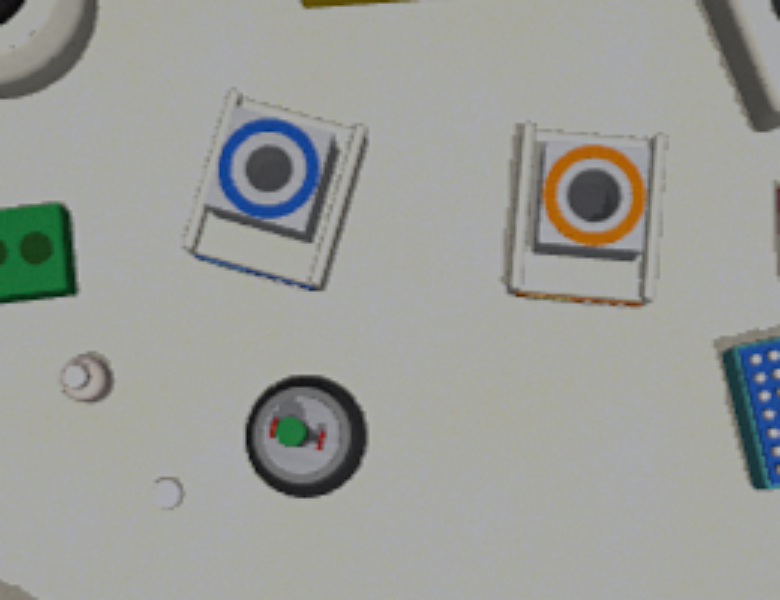

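View pics/b.png

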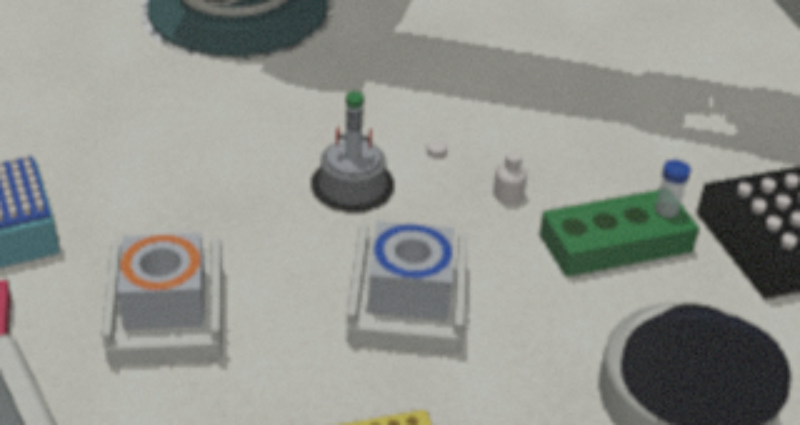

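The overview shows the gauge in its stand at crop (305,436), cap at (292,431), red tabs at (274,428) and (321,437), blue ring at (270,168). I'm moving above the gauge to look with the wrist camera.

```bash
python3 -m handwheel '{"rows":[{"x":-20,"y":-23,"z":0,"twist":0,"jaw":1},{"x":-50,"y":-57,"z":0,"twist":-0.03,"jaw":1},{"x":-80,"y":-91,"z":0,"twist":-0.06,"jaw":1},{"x":-107,"y":-121,"z":0,"twist":-0.09,"jaw":1},{"x":-134,"y":-152,"z":0,"twist":-0.12,"jaw":1},{"x":-161,"y":-183,"z":0,"twist":-0.15,"jaw":1},{"x":-188,"y":-214,"z":0,"twist":-0.18,"jaw":1},{"x":-215,"y":-245,"z":0,"twist":-0.21,"jaw":1},{"x":-240,"y":-273,"z":0,"twist":-0.24,"jaw":1},{"x":-260,"y":-296,"z":0,"twist":-0.26,"jaw":1}]}' 30
```

```text
time: 1.33
position: [0.3994, 0.2253, 0.227]
ee_rot: [[-0.982, 0.189, 0.001], [0.189, 0.982, 0.0], [-0.001, 0.0, -1.0]]
wrist_force: [0.3, 0.7, -0.1]
finger_gap: 0.093
grasp_force: 0.0
```

```bash
python3 -m handwheel '{"rows":[{"x":-8,"y":-16,"z":0,"twist":0,"jaw":1},{"x":-18,"y":-36,"z":0,"twist":0,"jaw":1},{"x":-28,"y":-56,"z":0,"twist":0,"jaw":1},{"x":-38,"y":-76,"z":0,"twist":0,"jaw":1},{"x":-48,"y":-96,"z":0,"twist":0,"jaw":1},{"x":-56,"y":-112,"z":0,"twist":0,"jaw":1},{"x":-61,"y":-122,"z":0,"twist":0,"jaw":1},{"x":-63,"y":-126,"z":0,"twist":0,"jaw":1},{"x":-63,"y":-126,"z":0,"twist":0,"jaw":1},{"x":-63,"y":-126,"z":0,"twist":0,"jaw":1}]}'
cat > look.py <<'E'
from h import *
import sys
s=state(); rgb,d=read_camera("wrist"); P=cloud("wrist",d,s); n=sys.argv[1]
np.savez(n+".npz",rgb=rgb,d=d,P=P,pos=s["position"],R=s["ee_rot"]); save(n+".png",rgb)
E
python3 look.py w1
python3 - <<'E'
from h import *
a=np.load("w1.npz"); P=a["P"]; rgb=a["rgb"].astype(int); print(a["pos"],a["R"])
hsv=cv2.cvtColor(a["rgb"],cv2.COLOR_RGB2HSV).astype(int)
red=((hsv[...,0]<8)|(hsv[...,0]>172))&(hsv[...,1]>130)&(hsv[...,2]>60)
gr=(hsv[...,0]>45)&(hsv[...,0]<85)&(hsv[...,1]>100)
for nm,m in(("red",red),("green",gr)):
    n,l,st,c=cv2.connectedComponentsWithStats(m.astype(np.uint8))
    for i in range(1,n):
        if st[i,4]>40:
            X=P[l==i]; print(nm,st[i],np.round(c[i],1),np.round(np.percentile(X,[5,50,95],axis=0),4).tolist())
E
```

```text
time: 2.17
position: [0.4371, 0.0926, 0.2266]
ee_rot: [[-0.982, 0.19, -0.0], [0.19, 0.982, 0.0], [0.0, 0.0, -1.0]]
wrist_force: [0.1, -0.0, -0.0]
finger_gap: 0.0929
grasp_force: 0.0
[0.43705727 0.09264735 0.22664857] [[-9.81842092e-01  1.89700036e-01 -4.84501740e-05]
 [ 1.89700022e-01  9.81842073e-01  2.13572260e-04]
 [ 8.80850846e-05  2.00503235e-04 -9.99999976e-01]]
green [308 195  23  22 393] [319.3 205.6] [[0.4321, 0.0855, 0.1327], [0.4405, 0.0938, 0.1339], [0.449, 0.102, 0.135]]
green [ 493  214  120   34 1930] [565.3 234.7] [[0.5492, 0.3108, 0.0377], [0.5639, 0.3943, 0.0399], [0.578, 0.4433, 0.0416]]
```

View pics/w1.png

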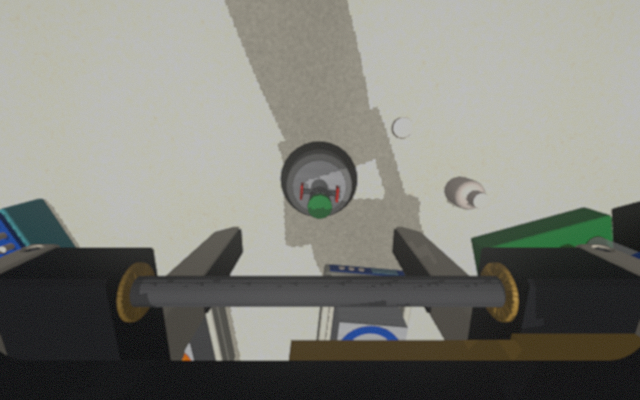

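The wrist view shows the cap at (319,206) and the red tabs at about (303,191) and (337,191), so the tool is roughly aligned with them.

Run:
```python
from h import *
a=np.load("w1.npz"); P=a["P"]; rgb=a["rgb"].astype(int); R=a["R"];pos=a["pos"]
red=(rgb[...,0]>1.5*rgb[...,1])&(rgb[...,0]>1.5*rgb[...,2])&(rgb[...,0]>50); red[:150]=0;red[220:]=0
n,l,st,c=cv2.connectedComponentsWithStats(red.astype(np.uint8))
T=[]
for i in range(1,n):
    if st[i,4]>8:
        X=P[l==i]; X=X[(X[:,2]>.05)&(X[:,2]<.11)]; print(st[i],np.round(c[i],1),np.round(np.percentile(X,[5,50,95],axis=0),4).tolist()); print("tool",np.round(np.percentile((X-pos)@R,[5,50,95],axis=0)*1000,1).tolist())
# flange top 48mm, rim; stand outer
for nm,z0,z1,box in(("flange",.045,.051,0),("rim",.039,.0445,0)):
    m=(P[...,2]>z0)&(P[...,2]<z1)&(np.hypot(P[...,0]-.44,P[...,1]-.09)<.055)
    X=P[m][:,:2].astype(np.float32); (cc,r)=cv2.minEnclosingCircle(X); print(nm,m.sum(),cc,r,np.percentile(X,[1,99],axis=0))
```

```text
[300 184   4  15  39] [301.1 191.1] [[0.4292, 0.073, 0.0813], [0.436, 0.0755, 0.0832], [0.442, 0.0774, 0.0843]]
tool [[-8.5, -18.6, 142.4], [-2.2, -17.4, 143.4], [4.8, -16.3, 145.3]]
[335 187   4  16  47] [336.6 194.8] [[0.4398, 0.1101, 0.0741], [0.4471, 0.1123, 0.0828], [0.453, 0.1144, 0.0844]]
tool [[-12.4, 19.8, 142.3], [-6.1, 21.2, 143.9], [1.5, 22.3, 152.6]]
flange 1362 (0.44158780574798584, 0.09431003034114838) 0.031906988471746445 [[0.41131369 0.06395313]
 [0.46663588 0.12427687]]
rim 1012 (0.4420969486236572, 0.09401087462902069) 0.04018991068005562 [[0.40321728 0.05551049]
 [0.47757659 0.13240976]]
```

Flange radius reads 31.9 mm and rim 40.2 mm, so the scale checks out. The gauge axis is at about (0.4415, 0.094). Next I'll measure the bore with the same camera and a similar pose.

```bash
python3 -m handwheel '{"rows":[{"x":-15,"y":5,"z":0,"twist":0.02,"jaw":1},{"x":-45,"y":14,"z":0,"twist":0.04,"jaw":1},{"x":-80,"y":25,"z":0,"twist":0.06,"jaw":1},{"x":-115,"y":36,"z":0,"twist":0.08,"jaw":1},{"x":-150,"y":47,"z":0,"twist":0.1,"jaw":1},{"x":-180,"y":56,"z":0,"twist":0.1,"jaw":1},{"x":-200,"y":62,"z":0,"twist":0.1,"jaw":1},{"x":-206,"y":64,"z":0,"twist":0.1,"jaw":1},{"x":-206,"y":64,"z":0,"twist":0.1,"jaw":1},{"x":-206,"y":64,"z":0,"twist":0.1,"jaw":1}]}'
python3 look.py w2
cat > bore.py <<'E'
from h import *
import sys
a=np.load(sys.argv[1]+".npz"); P=a["P"]; rgb=a["rgb"].astype(int); R=a["R"];pos=a["pos"]
bl=(rgb[...,2]>1.5*rgb[...,0])&(rgb[...,2]>80)&(P[...,2]>.078)&(P[...,2]<.092)
n,l,st,c=cv2.connectedComponentsWithStats(bl.astype(np.uint8)); i=1+st[1:,4].argmax(); bl=l==i
print(st[i],np.median(P[bl][:,2]))
Z=np.median(P[bl][:,2])
f,cx,cy,_=K("wrist"); Rc,t=pose("wrist",dict(ee_rot=R,position=pos))
def topl(uv,z): 
    dd=np.c_[(uv[:,0]-cx)/f,(uv[:,1]-cy)/f,np.ones(len(uv))]@Rc.T
    return t+dd*((z-t[2])/dd[:,2])[:,None]
def circ(X):
    A=np.c_[X[:,:2],np.ones(len(X))]
    for _ in range(4):
        s=np.linalg.lstsq(A,(X[:,:2]**2).sum(1),rcond=None)[0]; c=s[:2]/2; r=np.sqrt(s[2]+c@c)
        e=abs(np.hypot(*(X[:,:2]-c).T)-r); k=e<max(2*np.median(e),3e-4); X=X[k];A=A[k]
    return c,r,len(X),e.mean()
v,u=np.nonzero(bl); W=topl(np.c_[u,v].astype(float),Z)
c0=circ(W)[0]
ang=np.arctan2(W[:,1]-c0[1],W[:,0]-c0[0]); rr=np.hypot(*(W[:,:2]-c0).T)
for nm,p in(("outer",97),("inner",3)):
    pts=[]
    for b in np.linspace(-np.pi,np.pi,61)[:-1]:
        m=(ang>=b)&(ang<b+2*np.pi/60)
        if m.sum()>4: q=np.percentile(rr[m],p); pts.append(c0+q*np.array([np.cos(b+.052),np.sin(b+.052)]))
    c,r,n,e=circ(np.array(pts)); print(nm,np.round(c,4),round(r,4),n,round(e,5))
    print(" tool mm",np.round((np.r_[c,Z]-pos)@R*1000,1))
# dark bore
E
python3 bore.py w2; python3 -c "
from workcell import *;print(state()['position'])"
```

```text
time: 3.05
position: [0.6509, 0.1167, 0.2264]
ee_rot: [[-0.958, 0.286, -0.001], [0.286, 0.958, -0.0], [0.001, -0.0, -1.0]]
wrist_force: [-0.7, 0.4, -0.9]
finger_gap: 0.0929
grasp_force: 0.0
[ 281  156   75   74 1877] 0.08527074236071747
outer [0.6551 0.1162] 0.04 52 0.00013
 tool mm [ -4.3   0.7 141.1]
inner [0.6552 0.1161] 0.0311 41 0.00012
 tool mm [ -4.5   0.7 141.1]
[0.65063262 0.11650131 0.22682223]
```

View pics/w2.png

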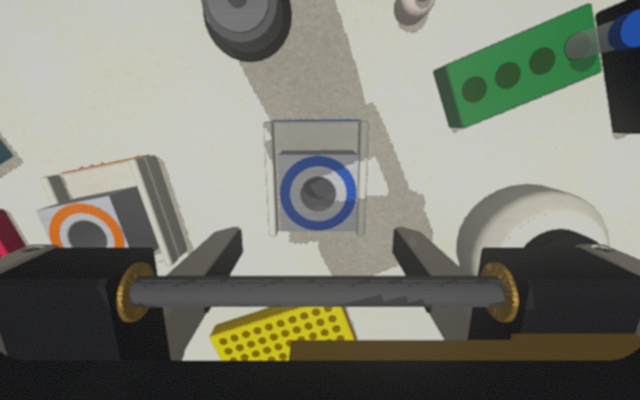

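The wrist view shows the blue ring centred at about (318,193) with the dark bore at about (319,191). I'll check whether the ring and bore are concentric.

```bash
cat >> bore.py <<'E'
g=cv2.cvtColor(a["rgb"],cv2.COLOR_RGB2GRAY).astype(np.float32)
N=240; s=0.0005*.5
xs=(np.arange(N)-N/2)*s
X,Y=np.meshgrid(c0[0]+xs,c0[1]+xs); Q=(np.stack([X,Y,np.full_like(X,Z)],-1)-t)@Rc
mp=np.stack([Q[...,0]/Q[...,2]*f+cx,Q[...,1]/Q[...,2]*f+cy],-1).astype(np.float32)
rect=cv2.remap(cv2.GaussianBlur(g,(0,0),.7),mp[...,0],mp[...,1],cv2.INTER_CUBIC)
pol=cv2.warpPolar(rect,(120,90),(N/2,N/2),120,cv2.WARP_POLAR_LINEAR)
gr=np.gradient(pol,axis=1)[:,60:92]; k=gr.argmax(1)+60
th=np.arange(90)*2*np.pi/90; pts=np.c_[c0[0]+k*s*np.cos(th),c0[1]+k*s*np.sin(th)]
print("bore",circ(pts), np.round(k*s*1000,1)[::6])
cv2.imwrite("pics/rect_"+sys.argv[1]+".png",cv2.resize(rect,(480,480)))
E
python3 bore.py w2
```

```text
[ 281  156   75   74 1877] 0.08527074236071747
outer [0.6551 0.1162] 0.04 52 0.00013
 tool mm [ -4.3   0.7 141.1]
inner [0.6552 0.1161] 0.0311 41 0.00012
 tool mm [ -4.5   0.7 141.1]
bore (array([0.65482852, 0.11615412]), np.float64(0.01919285269658827), 65, np.float64(0.00019506086902625552)) [18.8 19.2 19.2 19.2 18.5 18.5 19.2 19.5 19.8 19.8 18.5 19.2 19.2 18.5
 19.2][ WARN:0@0.187] global loadsave.cpp:1063 imwrite_ Unsupported depth image for selected encoder is fallbacked to CV_8U.
```

View pics/rect_w2.png

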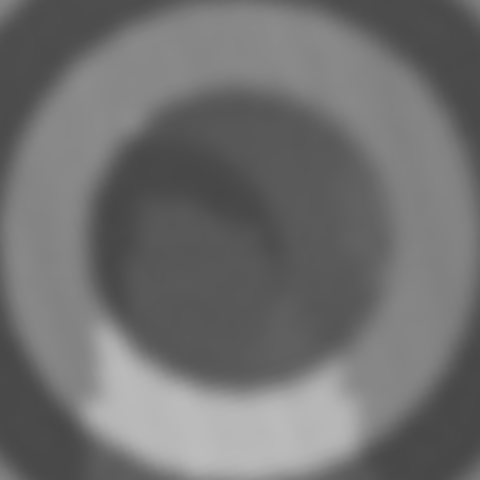

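The bore centre is (0.655, 0.1162), radius 19.2 mm, concentric with the ring. Now back over the gauge, then down to the tabs.

```bash
python3 -m handwheel '{"rows":[{"x":15,"y":-6,"z":0,"twist":0,"jaw":1},{"x":45,"y":-19,"z":0,"twist":0,"jaw":1},{"x":80,"y":-34,"z":0,"twist":0,"jaw":1},{"x":115,"y":-48,"z":0,"twist":0,"jaw":1},{"x":150,"y":-63,"z":0,"twist":0,"jaw":1},{"x":178,"y":-75,"z":0,"twist":0,"jaw":1},{"x":192,"y":-81,"z":0,"twist":0,"jaw":1},{"x":194,"y":-82,"z":0,"twist":0,"jaw":1},{"x":194,"y":-82,"z":0,"twist":0,"jaw":1},{"x":194,"y":-82,"z":0,"twist":0,"jaw":1}]}'
python3 look.py w3
cat > gauge.py <<'E'
from h import *
import sys
a=np.load(sys.argv[1]+".npz"); P=a["P"]; rgb=a["rgb"].astype(int); R=a["R"];pos=a["pos"]
X=(P-pos)@R*1000
near=(abs(X[...,0])<40)&(abs(X[...,1])<40)
gr=near&(rgb[...,1]>1.5*rgb[...,0])&(rgb[...,1]>1.3*rgb[...,2])&(rgb[...,1]>50)
red=near&(rgb[...,0]>1.5*rgb[...,1])&(rgb[...,0]>1.5*rgb[...,2])&(rgb[...,0]>50)
print("cap",gr.sum(),np.round(np.percentile(X[gr],[3,50,97],axis=0),1).tolist())
for sgn in(-1,1):
    m=red&(sgn*X[...,1]>0)
    if m.sum(): print("tab",sgn,m.sum(),np.round(np.percentile(X[m],[5,50,95],axis=0),1).tolist())
E
python3 gauge.py w3
```

```text
time: 3.93
position: [0.4424, 0.0932, 0.227]
ee_rot: [[-0.958, 0.287, 0.001], [0.287, 0.958, 0.0], [-0.001, 0.001, -1.0]]
wrist_force: [0.0, -0.8, -0.4]
finger_gap: 0.093
grasp_force: 0.0
cap 442 [[-7.8, -9.1, 91.8], [1.8, -0.2, 93.1], [11.1, 9.7, 94.4]]
tab -1 70 [[-5.0, -27.3, -109.7], [8.5, -22.9, 142.2], [22.5, -18.3, 147.8]]
tab 1 50 [[-6.1, 18.4, 142.6], [1.4, 19.2, 144.0], [8.6, 21.3, 156.1]]
```

```bash
python3 -m handwheel '{"rows":[{"x":1,"y":0,"z":15,"twist":0,"jaw":1},{"x":1,"y":0,"z":45,"twist":0,"jaw":1},{"x":1,"y":0,"z":75,"twist":0,"jaw":1},{"x":1,"y":0,"z":100,"twist":0,"jaw":1},{"x":1,"y":0,"z":122,"twist":0,"jaw":1},{"x":1,"y":0,"z":140,"twist":0,"jaw":1},{"x":1,"y":0,"z":152,"twist":0,"jaw":1},{"x":1,"y":0,"z":159,"twist":0,"jaw":1},{"x":1,"y":0,"z":161,"twist":0,"jaw":1},{"x":1,"y":0,"z":161,"twist":0,"jaw":1}]}' 30
python3 -m handwheel '{"rows":[{"x":0,"y":0,"z":0,"twist":0,"jaw":0.3},{"x":0,"y":0,"z":0,"twist":0,"jaw":0},{"x":0,"y":0,"z":0,"twist":0,"jaw":-0.2},{"x":0,"y":0,"z":0,"twist":0,"jaw":-1},{"x":0,"y":0,"z":0,"twist":0,"jaw":-1},{"x":0,"y":0,"z":0,"twist":0,"jaw":-1},{"x":0,"y":0,"z":0,"twist":0,"jaw":-1},{"x":0,"y":0,"z":0,"twist":0,"jaw":-1},{"x":0,"y":0,"z":0,"twist":0,"jaw":-1},{"x":0,"y":0,"z":0,"twist":0,"jaw":-1}]}' 35
```

```text
time: 4.82
position: [0.4413, 0.0933, 0.0655]
ee_rot: [[-0.958, 0.287, -0.0], [0.287, 0.958, -0.0], [0.0, -0.0, -1.0]]
wrist_force: [0.3, -0.2, 1.3]
finger_gap: 0.0931
grasp_force: 0.0
time: 5.65
position: [0.4413, 0.0934, 0.0658]
ee_rot: [[-0.958, 0.287, 0.0], [0.287, 0.958, 0.0], [-0.0, 0.0, -1.0]]
wrist_force: [0.6, 1.7, 1.1]
finger_gap: 0.0308
grasp_force: 2.8
```

```bash
python3 -m handwheel '{"rows":[{"x":0,"y":0,"z":0,"twist":0,"jaw":-1},{"x":0,"y":0,"z":0,"twist":0,"jaw":-1},{"x":0,"y":0,"z":-5,"twist":0,"jaw":-1},{"x":0,"y":0,"z":-15,"twist":0,"jaw":-1},{"x":0,"y":0,"z":-30,"twist":0,"jaw":-1},{"x":0,"y":0,"z":-50,"twist":0,"jaw":-1},{"x":0,"y":0,"z":-75,"twist":0,"jaw":-1},{"x":0,"y":0,"z":-95,"twist":0,"jaw":-1},{"x":0,"y":0,"z":-105,"twist":0,"jaw":-1},{"x":0,"y":0,"z":-110,"twist":0,"jaw":-1}]}' 35
python3 look.py w4; python3 gauge.py w4
```

```text
time: 6.48
position: [0.4416, 0.0933, 0.1774]
ee_rot: [[-0.958, 0.287, 0.002], [0.287, 0.958, 0.0], [-0.002, 0.001, -1.0]]
wrist_force: [-0.7, 0.1, -1.6]
finger_gap: 0.0237
grasp_force: 35.0
cap 1753 [[-8.3, -9.9, -68.4], [-1.1, -0.2, -67.4], [4.8, 9.3, -66.4]]
tab -1 78 [[-4.0, -13.0, -18.5], [6.4, -11.9, -15.1], [7.6, -11.5, -4.2]]
tab 1 92 [[-5.0, 11.6, -17.7], [5.6, 12.0, -14.8], [8.1, 13.0, -3.4]]
```

View pics/w4.png

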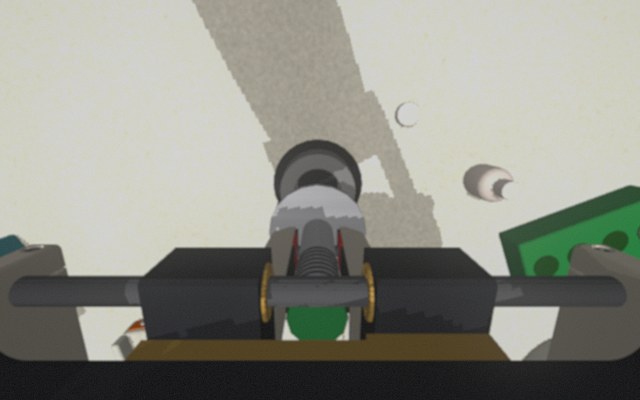

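```bash
cat > fl.py <<'E'
from h import *
import sys
from scipy.optimize import least_squares
a=np.load(sys.argv[1]+".npz"); P=a["P"]; R=a["R"];pos=a["pos"]
X=(P-pos)@R*1000
m=(np.hypot(X[...,0],X[...,1])<40)&(X[...,2]>8)&(X[...,2]<30)&(X[...,0]>6)
Y=X[m]; A=np.c_[Y[:,:2],np.ones(len(Y))]; k=np.ones(len(Y),bool)
for _ in range(5):
    q=np.linalg.lstsq(A[k],Y[k,2],rcond=None)[0]; e=Y[:,2]-A@q; k=abs(e)<1.5
print("n",k.sum(),"plane slopes",np.round(q[:2],3),"z@0",round(q[2],1))
mm=m.copy(); mm[m]=k; 
h=cv2.convexHull(Y[k][:,:2].astype(np.float32))[:,0]; 
# front edge points: max radius per angle
ang=np.arctan2(Y[k][:,1],Y[k][:,0]); rr=np.hypot(Y[k][:,0],Y[k][:,1]); pts=[]
for b in np.arange(-1.2,1.2,.06):
    s=(ang>b)&(ang<b+.06)
    if s.sum()>5: pts.append(Y[k][s][rr[s].argmax(),:2])
pts=np.array(pts); print("maxr",np.round(np.hypot(*pts.T),1))
r=least_squares(lambda c:np.hypot(*(pts-c).T)-32+.3,[0,0],loss="soft_l1"); print("center",np.round(r.x,2),np.abs(r.fun).mean())
E
python3 fl.py w4
```

```text
n 2686 plane slopes [ 0.005 -0.003] z@0 19.0
maxr [31.  31.  31.3 31.4 31.6 31.3 31.1 31.2 31.2 31.5 31.2 31.2 31.1 31.3
 31.6 31.4 31.2 31.1 31.3 31.4 31.3 31.2 31.1 31.4 31.6 31.5 31.3 31.4
 31.2 31.6 31.8 31.6 31.5 31.4 31.5 31.8 31.6 31.6 31.5 31.6]
center [-0.41  0.2 ] 0.130192040948024
```

The gauge is held upright (slope 0.005). Its flange centre sits at tool (-0.4, 0.2) and its origin at TCP+55 mm. Carrying it over the bore.

```bash
python3 -m handwheel '{"rows":[{"x":-8,"y":3,"z":0,"twist":0,"jaw":-1},{"x":-28,"y":12,"z":0,"twist":0,"jaw":-1},{"x":-55,"y":23,"z":0,"twist":0,"jaw":-1},{"x":-85,"y":36,"z":0,"twist":0,"jaw":-1},{"x":-115,"y":48,"z":0,"twist":0,"jaw":-1},{"x":-145,"y":61,"z":0,"twist":0,"jaw":-1},{"x":-172,"y":72,"z":0,"twist":0,"jaw":-1},{"x":-190,"y":79.5,"z":0,"twist":0,"jaw":-1},{"x":-198,"y":83,"z":0,"twist":0,"jaw":-1},{"x":-198,"y":83,"z":0,"twist":0,"jaw":-1}]}'
python3 -m handwheel '{"rows":[{"x":0,"y":0,"z":3,"twist":0,"jaw":-1},{"x":0,"y":0,"z":8,"twist":0,"jaw":-1},{"x":0,"y":0,"z":14,"twist":0,"jaw":-1},{"x":0,"y":0,"z":19,"twist":0,"jaw":-1},{"x":0,"y":0,"z":22,"twist":0,"jaw":-1},{"x":0,"y":0,"z":23,"twist":0,"jaw":-1},{"x":0,"y":0,"z":23,"twist":0,"jaw":-1},{"x":0,"y":0,"z":23,"twist":0,"jaw":-1},{"x":0,"y":0,"z":23,"twist":0,"jaw":-1},{"x":0,"y":0,"z":23,"twist":0,"jaw":-1}]}'
python3 look.py w5; python3 fl.py w5; python3 bore.py w5 2>/dev/null
```

```text
time: 7.37
position: [0.6556, 0.116, 0.173]
ee_rot: [[-0.958, 0.287, -0.003], [0.287, 0.958, -0.0], [0.003, -0.001, -1.0]]
wrist_force: [-0.1, -0.0, -2.4]
finger_gap: 0.0239
grasp_force: 35.0
time: 8.2
position: [0.6548, 0.1161, 0.153]
ee_rot: [[-0.958, 0.287, 0.0], [0.287, 0.958, 0.0], [-0.0, 0.0, -1.0]]
wrist_force: [0.9, -0.3, -2.2]
finger_gap: 0.0242
grasp_force: 35.0
n 2669 plane slopes [ 0.005 -0.002] z@0 19.0
maxr [30.8 31.  31.3 31.5 31.3 31.3 31.1 31.1 31.3 31.4 31.1 31.  31.4 31.4
 31.6 31.6 31.3 31.2 31.5 31.4 31.5 31.6 31.4 31.4 31.5 31.6 31.3 31.3
 31.  31.5 31.4 31.6 31.4 31.5 31.4 31.7 31.8 31.6 31.5 31.6]
center [-0.38  0.2 ] 0.16156505119990133
[ 268  161   99   60 1714] 0.08524859290481111
outer [0.6551 0.1161] 0.0403 32 9e-05
 tool mm [-0.3  0.1 67.7]
inner [0.6583 0.1151] 0.0339 14 0.00036
 tool mm [-3.6 -0.  67.7]
bore (array([0.65431033, 0.11603263]), np.float64(0.019116141004114087), 90, np.float64(0.0023959099295273252)) [20.5 18.8 22.2 17.5 20.5 20.5 22.8 22.8 17.5 18.  16.5 22.5 19.5 22.5
 20.8]
```

View pics/w5.png

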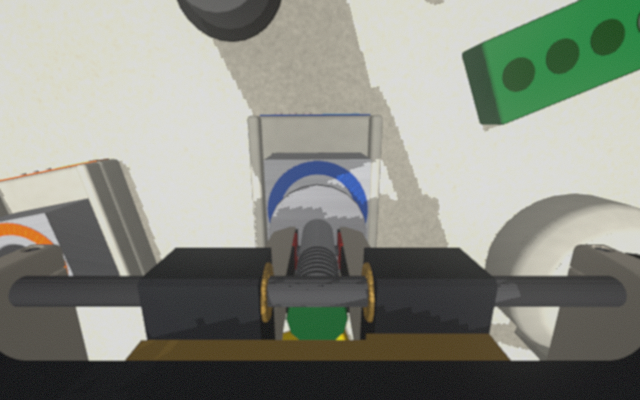

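The ring centre and the flange centre agree to 0.2 mm in the wrist view, so I'm descending carefully.

```bash
python3 -m handwheel '{"rows":[{"x":0,"y":0,"z":3,"twist":0,"jaw":-1},{"x":0,"y":0,"z":7,"twist":0,"jaw":-1},{"x":0,"y":0,"z":10,"twist":0,"jaw":-1},{"x":0,"y":0,"z":12,"twist":0,"jaw":-1},{"x":0,"y":0,"z":13,"twist":0,"jaw":-1},{"x":0,"y":0,"z":14,"twist":0,"jaw":-1},{"x":0,"y":0,"z":15,"twist":0,"jaw":-1},{"x":0,"y":0,"z":16,"twist":0,"jaw":-1},{"x":0,"y":0,"z":16,"twist":0,"jaw":-1},{"x":0,"y":0,"z":16,"twist":0,"jaw":-1}]}'
```

```text
time: 9.08
position: [0.6547, 0.116, 0.1367]
ee_rot: [[-0.958, 0.287, 0.0], [0.287, 0.958, 0.0], [-0.0, 0.0, -1.0]]
wrist_force: [-0.3, -0.9, -2.8]
finger_gap: 0.0246
grasp_force: 35.0
```

```bash
python3 -m handwheel '{"rows":[{"x":0,"y":0,"z":1,"twist":0,"jaw":-1},{"x":0,"y":0,"z":3,"twist":0,"jaw":-1},{"x":0,"y":0,"z":5,"twist":0,"jaw":-1},{"x":0,"y":0,"z":7,"twist":0,"jaw":-1},{"x":0,"y":0,"z":9,"twist":0,"jaw":-1},{"x":0,"y":0,"z":11,"twist":0,"jaw":-1},{"x":0,"y":0,"z":13,"twist":0,"jaw":-1},{"x":0,"y":0,"z":15,"twist":0,"jaw":-1},{"x":0,"y":0,"z":16,"twist":0,"jaw":-1},{"x":0,"y":0,"z":16,"twist":0,"jaw":-1}]}'
```

```text
time: 9.92
position: [0.6546, 0.1161, 0.1203]
ee_rot: [[-0.958, 0.287, -0.0], [0.287, 0.958, -0.0], [0.0, -0.0, -1.0]]
wrist_force: [0.2, -0.7, -2.7]
finger_gap: 0.024
grasp_force: 35.0
```

```bash
python3 -m handwheel '{"rows":[{"x":0,"y":0,"z":2,"twist":0,"jaw":-1},{"x":0,"y":0,"z":4,"twist":0,"jaw":-1},{"x":0,"y":0,"z":6,"twist":0,"jaw":-1},{"x":0,"y":0,"z":7,"twist":0,"jaw":-1},{"x":0,"y":0,"z":7.5,"twist":0,"jaw":-1},{"x":0,"y":0,"z":8,"twist":0,"jaw":-1},{"x":0,"y":0,"z":8.5,"twist":0,"jaw":-1},{"x":0,"y":0,"z":9,"twist":0,"jaw":-1},{"x":0,"y":0,"z":9,"twist":0,"jaw":-1},{"x":0,"y":0,"z":9,"twist":0,"jaw":-1}]}'
```

```text
time: 10.75
position: [0.6547, 0.1161, 0.1117]
ee_rot: [[-0.958, 0.287, 0.0], [0.287, 0.958, 0.0], [-0.0, 0.0, -1.0]]
wrist_force: [0.8, 0.8, -3.1]
finger_gap: 0.024
grasp_force: 35.0
```

```bash
python3 -m handwheel '{"rows":[{"x":0,"y":0,"z":0.2,"twist":0,"jaw":-1},{"x":0,"y":0,"z":0.4,"twist":0,"jaw":-1},{"x":0,"y":0,"z":0.6,"twist":0,"jaw":-1},{"x":0,"y":0,"z":0.8,"twist":0,"jaw":-1},{"x":0,"y":0,"z":1,"twist":0,"jaw":-1},{"x":0,"y":0,"z":1.2,"twist":0,"jaw":-1},{"x":0,"y":0,"z":1.3,"twist":0,"jaw":-1},{"x":0,"y":0,"z":1.3,"twist":0,"jaw":-1},{"x":0,"y":0,"z":1.3,"twist":0,"jaw":-1},{"x":0,"y":0,"z":1.3,"twist":0,"jaw":-1}]}'
```

```text
time: 11.58
position: [0.6547, 0.116, 0.1104]
ee_rot: [[-0.958, 0.287, 0.0], [0.287, 0.958, 0.0], [-0.0, 0.0, -1.0]]
wrist_force: [-0.8, -0.8, -1.9]
finger_gap: 0.0239
grasp_force: 35.0
```

```bash
python3 -m handwheel '{"rows":[{"x":0,"y":0,"z":0.1,"twist":0,"jaw":-1},{"x":0,"y":0,"z":0.2,"twist":0,"jaw":-1},{"x":0,"y":0,"z":0.3,"twist":0,"jaw":-1},{"x":0,"y":0,"z":0.4,"twist":0,"jaw":-1},{"x":0,"y":0,"z":0.5,"twist":0,"jaw":-1},{"x":0,"y":0,"z":0.5,"twist":0,"jaw":-1},{"x":0,"y":0,"z":0.5,"twist":0,"jaw":-1},{"x":0,"y":0,"z":0.5,"twist":0,"jaw":-1},{"x":0,"y":0,"z":0.5,"twist":0,"jaw":-1},{"x":0,"y":0,"z":0.5,"twist":0,"jaw":-1}]}'
```

```text
time: 12.42
position: [0.6547, 0.1161, 0.1099]
ee_rot: [[-0.958, 0.287, 0.0], [0.287, 0.958, 0.0], [-0.0, 0.0, -1.0]]
wrist_force: [-0.5, -0.4, -0.3]
finger_gap: 0.0241
grasp_force: 35.0
```

The weight has come off the wrist, so the flange is on the block. Releasing.

```bash
python3 -m handwheel '{"rows":[{"x":0,"y":0,"z":0,"twist":0,"jaw":0},{"x":0,"y":0,"z":0,"twist":0,"jaw":0.5},{"x":0,"y":0,"z":0,"twist":0,"jaw":1},{"x":0,"y":0,"z":0,"twist":0,"jaw":1},{"x":0,"y":0,"z":0,"twist":0,"jaw":1},{"x":0,"y":0,"z":-2,"twist":0,"jaw":1},{"x":0,"y":0,"z":-15,"twist":0,"jaw":1},{"x":0,"y":0,"z":-40,"twist":0,"jaw":1},{"x":0,"y":0,"z":-70,"twist":0,"jaw":1},{"x":0,"y":0,"z":-90,"twist":0,"jaw":1}]}'
python3 -m handwheel '{"rows":[{"x":0,"y":0,"z":-15,"twist":0,"jaw":1},{"x":0,"y":0,"z":-25,"twist":0,"jaw":0},{"x":0,"y":0,"z":-30,"twist":0,"jaw":0},{"x":0,"y":0,"z":-30,"twist":0,"jaw":-0.5},{"x":0,"y":0,"z":-30,"twist":0,"jaw":-0.5},{"x":0,"y":0,"z":-30,"twist":0,"jaw":-0.5},{"x":0,"y":0,"z":-30,"twist":0,"jaw":-0.5},{"x":0,"y":0,"z":-30,"twist":0,"jaw":-0.5},{"x":0,"y":0,"z":-30,"twist":0,"jaw":-0.5},{"x":0,"y":0,"z":-30,"twist":0,"jaw":-0.5}]}'
python3 look.py w6; python3 gauge.py w6
python3 - <<'E'
from h import *
a=np.load("w6.npz");P=a["P"];m=(P[...,2]>.086)&(P[...,2]<.097)&(np.hypot(P[...,0]-.655,P[...,1]-.116)<.036)
X=P[m];print(m.sum(),np.median(X[:,2]),cv2.minEnclosingCircle(X[:,:2].astype(np.float32)), a["pos"])
A=np.c_[X[:,:2]-[.655,.116],np.ones(len(X))];k=X[:,2]>0
for _ in range(4): q=np.linalg.lstsq(A[k],X[k,2],rcond=None)[0];k=abs(X[:,2]-A@q)<.0015
print(q)
E
```

```text
time: 13.25
position: [0.655, 0.1161, 0.2039]
ee_rot: [[-0.958, 0.287, 0.003], [0.287, 0.958, 0.0], [-0.002, 0.001, -1.0]]
wrist_force: [0.0, -0.1, 0.2]
finger_gap: 0.0862
grasp_force: 0.0
time: 14.08
position: [0.6546, 0.116, 0.2295]
ee_rot: [[-0.958, 0.287, -0.0], [0.287, 0.958, -0.0], [0.0, -0.0, -1.0]]
wrist_force: [-0.3, -0.4, -0.1]
finger_gap: 0.0377
grasp_force: 0.0
cap 600 [[-7.7, -9.4, 50.7], [1.7, -0.2, 52.0], [11.0, 8.3, 53.2]]
tab -1 54 [[-6.3, -20.3, 101.4], [0.4, -16.1, 102.7], [7.4, -15.0, 138.3]]
tab 1 58 [[-5.4, 14.9, 101.4], [1.4, 15.8, 102.6], [8.3, 17.6, 108.3]]
1847 0.09102027152973091 ((0.6550838947296143, 0.11608494073152542), 0.03593165799975395) [0.65463243 0.11604557 0.22953478]
[0.01021384 0.00472879 0.0911362 ]
```

View pics/w6.png

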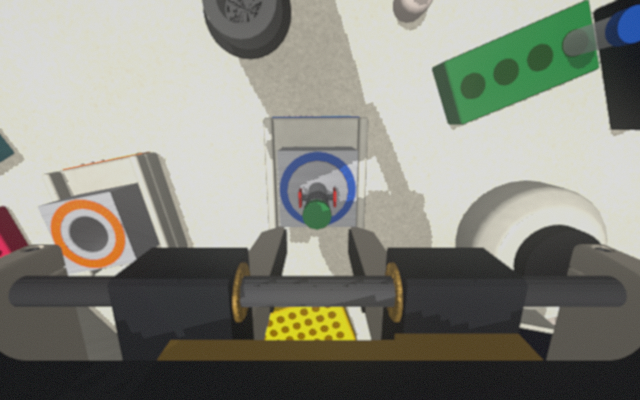

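Flange top reads 91 mm (seated), and the tabs have sprung to about ±16–17.5 mm. Next I'll press the cap with closed fingers.

```bash
python3 -m handwheel '{"rows":[{"x":0,"y":0,"z":3,"twist":0,"jaw":-1},{"x":0,"y":0,"z":8,"twist":0,"jaw":-1},{"x":0,"y":0,"z":15,"twist":0,"jaw":-1},{"x":0,"y":0,"z":22,"twist":0,"jaw":-1},{"x":0,"y":0,"z":29,"twist":0,"jaw":-1},{"x":0,"y":0,"z":35,"twist":0,"jaw":-1},{"x":0,"y":0,"z":39,"twist":0,"jaw":-1},{"x":0,"y":0,"z":42,"twist":0,"jaw":-1},{"x":0,"y":0,"z":42.5,"twist":0,"jaw":-1},{"x":0,"y":0,"z":42.5,"twist":0,"jaw":-1}]}' 20
cat > chk.py <<'E'
from workcell import *
import sys
s=state(); fz=s["wrist_force"][2]; print("chk",round(s["position"][2],4),round(fz,2)); sys.exit(fz>float(sys.argv[1]))
E
python3 chk.py 2 && python3 -m handwheel '{"rows":[{"x":0,"y":0,"z":0.2,"twist":0,"jaw":-1},{"x":0,"y":0,"z":0.4,"twist":0,"jaw":-1},{"x":0,"y":0,"z":0.6,"twist":0,"jaw":-1},{"x":0,"y":0,"z":0.8,"twist":0,"jaw":-1},{"x":0,"y":0,"z":1,"twist":0,"jaw":-1},{"x":0,"y":0,"z":1.2,"twist":0,"jaw":-1},{"x":0,"y":0,"z":1.4,"twist":0,"jaw":-1},{"x":0,"y":0,"z":1.6,"twist":0,"jaw":-1},{"x":0,"y":0,"z":1.8,"twist":0,"jaw":-1},{"x":0,"y":0,"z":2,"twist":0,"jaw":-1}]}' | grep -E 'pos|wrist|gap' && python3 chk.py 2 &&  python3 -m handwheel '{"rows":[{"x":0,"y":0,"z":0.2,"twist":0,"jaw":-1},{"x":0,"y":0,"z":0.4,"twist":0,"jaw":-1},{"x":0,"y":0,"z":0.6,"twist":0,"jaw":-1},{"x":0,"y":0,"z":0.8,"twist":0,"jaw":-1},{"x":0,"y":0,"z":1,"twist":0,"jaw":-1},{"x":0,"y":0,"z":1.2,"twist":0,"jaw":-1},{"x":0,"y":0,"z":1.4,"twist":0,"jaw":-1},{"x":0,"y":0,"z":1.5,"twist":0,"jaw":-1},{"x":0,"y":0,"z":1.5,"twist":0,"jaw":-1},{"x":0,"y":0,"z":1.5,"twist":0,"jaw":-1}]}' | grep -E 'pos|wrist|gap'
```

```text
time: 14.97
position: [0.6547, 0.1161, 0.1873]
ee_rot: [[-0.958, 0.287, -0.0], [0.287, 0.958, -0.0], [0.0, -0.0, -1.0]]
wrist_force: [-0.0, 0.3, -0.6]
finger_gap: 0.0005
grasp_force: 0.0
chk 0.1873 -0.62False
```

```bash
sed -i 's/sys.exit(\(.*\))$/sys.exit(int(\1))/' chk.py; tail -1 chk.py
python3 chk.py 2 && python3 -m handwheel '{"rows":[{"x":0,"y":0,"z":0.2,"twist":0,"jaw":-1},{"x":0,"y":0,"z":0.4,"twist":0,"jaw":-1},{"x":0,"y":0,"z":0.6,"twist":0,"jaw":-1},{"x":0,"y":0,"z":0.8,"twist":0,"jaw":-1},{"x":0,"y":0,"z":1,"twist":0,"jaw":-1},{"x":0,"y":0,"z":1.2,"twist":0,"jaw":-1},{"x":0,"y":0,"z":1.4,"twist":0,"jaw":-1},{"x":0,"y":0,"z":1.6,"twist":0,"jaw":-1},{"x":0,"y":0,"z":1.8,"twist":0,"jaw":-1},{"x":0,"y":0,"z":2,"twist":0,"jaw":-1}]}' | grep -E 'pos|wrist|gap' && python3 chk.py 2 &&  python3 -m handwheel '{"rows":[{"x":0,"y":0,"z":0.2,"twist":0,"jaw":-1},{"x":0,"y":0,"z":0.4,"twist":0,"jaw":-1},{"x":0,"y":0,"z":0.6,"twist":0,"jaw":-1},{"x":0,"y":0,"z":0.8,"twist":0,"jaw":-1},{"x":0,"y":0,"z":1,"twist":0,"jaw":-1},{"x":0,"y":0,"z":1.2,"twist":0,"jaw":-1},{"x":0,"y":0,"z":1.4,"twist":0,"jaw":-1},{"x":0,"y":0,"z":1.5,"twist":0,"jaw":-1},{"x":0,"y":0,"z":1.5,"twist":0,"jaw":-1},{"x":0,"y":0,"z":1.5,"twist":0,"jaw":-1}]}' | grep -E 'pos|wrist|gap'
```

```text
s=state(); fz=s["wrist_force"][2]; print("chk",round(s["position"][2],4),round(fz,2)); sys.exit(int(fz>float(sys.argv[1])))
chk 0.1873 -0.62
position: [0.6549, 0.1161, 0.1858]
wrist_force: [1.1, 0.1, 3.4]
finger_gap: 0.0003
chk 0.1858 3.4
```

```bash
python3 -m handwheel '{"rows":[{"x":0,"y":0,"z":0.1,"twist":0,"jaw":-1},{"x":0,"y":0,"z":0.2,"twist":0,"jaw":-1},{"x":0,"y":0,"z":0.3,"twist":0,"jaw":-1},{"x":0,"y":0,"z":0.4,"twist":0,"jaw":-1},{"x":0,"y":0,"z":0.5,"twist":0,"jaw":-1},{"x":0,"y":0,"z":0.6,"twist":0,"jaw":-1},{"x":0,"y":0,"z":0.7,"twist":0,"jaw":-1},{"x":0,"y":0,"z":0.8,"twist":0,"jaw":-1},{"x":0,"y":0,"z":0.9,"twist":0,"jaw":-1},{"x":0,"y":0,"z":1,"twist":0,"jaw":-1}]}' | grep -E 'pos|wrist' && python3 chk.py 6 &&  python3 -m handwheel '{"rows":[{"x":0,"y":0,"z":0.1,"twist":0,"jaw":-1},{"x":0,"y":0,"z":0.2,"twist":0,"jaw":-1},{"x":0,"y":0,"z":0.3,"twist":0,"jaw":-1},{"x":0,"y":0,"z":0.4,"twist":0,"jaw":-1},{"x":0,"y":0,"z":0.5,"twist":0,"jaw":-1},{"x":0,"y":0,"z":0.6,"twist":0,"jaw":-1},{"x":0,"y":0,"z":0.7,"twist":0,"jaw":-1},{"x":0,"y":0,"z":0.7,"twist":0,"jaw":-1},{"x":0,"y":0,"z":0.7,"twist":0,"jaw":-1},{"x":0,"y":0,"z":0.7,"twist":0,"jaw":-1}]}' | grep -E 'pos|wrist'
```

```text
position: [0.6547, 0.1161, 0.1844]
wrist_force: [2.0, 0.1, 4.1]
chk 0.1844 4.14
position: [0.6547, 0.1161, 0.1836]
wrist_force: [1.3, 1.0, 3.5]
```

```bash
python3 -m handwheel '{"rows":[{"x":0,"y":0,"z":0.1,"twist":0,"jaw":-1},{"x":0,"y":0,"z":0.2,"twist":0,"jaw":-1},{"x":0,"y":0,"z":0.3,"twist":0,"jaw":-1},{"x":0,"y":0,"z":0.4,"twist":0,"jaw":-1},{"x":0,"y":0,"z":0.5,"twist":0,"jaw":-1},{"x":0,"y":0,"z":0.6,"twist":0,"jaw":-1},{"x":0,"y":0,"z":0.6,"twist":0,"jaw":-1},{"x":0,"y":0,"z":0.6,"twist":0,"jaw":-1},{"x":0,"y":0,"z":0.6,"twist":0,"jaw":-1},{"x":0,"y":0,"z":0.6,"twist":0,"jaw":-1}]}' | grep -E 'pos|wrist' && python3 chk.py 5.5 &&  python3 -m handwheel '{"rows":[{"x":0,"y":0,"z":0.1,"twist":0,"jaw":-1},{"x":0,"y":0,"z":0.2,"twist":0,"jaw":-1},{"x":0,"y":0,"z":0.3,"twist":0,"jaw":-1},{"x":0,"y":0,"z":0.4,"twist":0,"jaw":-1},{"x":0,"y":0,"z":0.5,"twist":0,"jaw":-1},{"x":0,"y":0,"z":0.6,"twist":0,"jaw":-1},{"x":0,"y":0,"z":0.6,"twist":0,"jaw":-1},{"x":0,"y":0,"z":0.6,"twist":0,"jaw":-1},{"x":0,"y":0,"z":0.6,"twist":0,"jaw":-1},{"x":0,"y":0,"z":0.6,"twist":0,"jaw":-1}]}' | grep -E 'pos|wrist' && python3 chk.py 5.5 &&  python3 -m handwheel '{"rows":[{"x":0,"y":0,"z":0.1,"twist":0,"jaw":-1},{"x":0,"y":0,"z":0.2,"twist":0,"jaw":-1},{"x":0,"y":0,"z":0.3,"twist":0,"jaw":-1},{"x":0,"y":0,"z":0.4,"twist":0,"jaw":-1},{"x":0,"y":0,"z":0.5,"twist":0,"jaw":-1},{"x":0,"y":0,"z":0.6,"twist":0,"jaw":-1},{"x":0,"y":0,"z":0.6,"twist":0,"jaw":-1},{"x":0,"y":0,"z":0.6,"twist":0,"jaw":-1},{"x":0,"y":0,"z":0.6,"twist":0,"jaw":-1},{"x":0,"y":0,"z":0.6,"twist":0,"jaw":-1}]}' | grep -E 'pos|wrist' && python3 chk.py 5.5 &&  python3 -m handwheel '{"rows":[{"x":0,"y":0,"z":0.1,"twist":0,"jaw":-1},{"x":0,"y":0,"z":0.2,"twist":0,"jaw":-1},{"x":0,"y":0,"z":0.3,"twist":0,"jaw":-1},{"x":0,"y":0,"z":0.4,"twist":0,"jaw":-1},{"x":0,"y":0,"z":0.5,"twist":0,"jaw":-1},{"x":0,"y":0,"z":0.6,"twist":0,"jaw":-1},{"x":0,"y":0,"z":0.6,"twist":0,"jaw":-1},{"x":0,"y":0,"z":0.6,"twist":0,"jaw":-1},{"x":0,"y":0,"z":0.6,"twist":0,"jaw":-1},{"x":0,"y":0,"z":0.6,"twist":0,"jaw":-1}]}' | grep -E 'pos|wrist'; python3 chk.py 5.5
```

```text
position: [0.6547, 0.1161, 0.183]
wrist_force: [2.0, -0.1, 3.7]
chk 0.183 3.67
position: [0.6547, 0.1161, 0.1824]
wrist_force: [2.0, 0.4, 4.5]
chk 0.1824 4.46
position: [0.6547, 0.1161, 0.1818]
wrist_force: [2.1, 0.7, 3.0]
chk 0.1818 2.98
position: [0.6547, 0.1161, 0.1812]
wrist_force: [1.8, 0.9, 3.2]
chk 0.1812 3.17
```

```bash
python3 -m handwheel '{"rows":[{"x":0,"y":0,"z":0.1,"twist":0,"jaw":-1},{"x":0,"y":0,"z":0.2,"twist":0,"jaw":-1},{"x":0,"y":0,"z":0.3,"twist":0,"jaw":-1},{"x":0,"y":0,"z":0.4,"twist":0,"jaw":-1},{"x":0,"y":0,"z":0.5,"twist":0,"jaw":-1},{"x":0,"y":0,"z":0.6,"twist":0,"jaw":-1},{"x":0,"y":0,"z":0.6,"twist":0,"jaw":-1},{"x":0,"y":0,"z":0.6,"twist":0,"jaw":-1},{"x":0,"y":0,"z":0.6,"twist":0,"jaw":-1},{"x":0,"y":0,"z":0.6,"twist":0,"jaw":-1}]}' | grep -E 'pos|wrist' && python3 chk.py 5.5 &&  python3 -m handwheel '{"rows":[{"x":0,"y":0,"z":0.1,"twist":0,"jaw":-1},{"x":0,"y":0,"z":0.2,"twist":0,"jaw":-1},{"x":0,"y":0,"z":0.3,"twist":0,"jaw":-1},{"x":0,"y":0,"z":0.4,"twist":0,"jaw":-1},{"x":0,"y":0,"z":0.5,"twist":0,"jaw":-1},{"x":0,"y":0,"z":0.6,"twist":0,"jaw":-1},{"x":0,"y":0,"z":0.6,"twist":0,"jaw":-1},{"x":0,"y":0,"z":0.6,"twist":0,"jaw":-1},{"x":0,"y":0,"z":0.6,"twist":0,"jaw":-1},{"x":0,"y":0,"z":0.6,"twist":0,"jaw":-1}]}' | grep -E 'pos|wrist' && python3 chk.py 5.5 &&  python3 -m handwheel '{"rows":[{"x":0,"y":0,"z":0.1,"twist":0,"jaw":-1},{"x":0,"y":0,"z":0.2,"twist":0,"jaw":-1},{"x":0,"y":0,"z":0.3,"twist":0,"jaw":-1},{"x":0,"y":0,"z":0.4,"twist":0,"jaw":-1},{"x":0,"y":0,"z":0.5,"twist":0,"jaw":-1},{"x":0,"y":0,"z":0.6,"twist":0,"jaw":-1},{"x":0,"y":0,"z":0.6,"twist":0,"jaw":-1},{"x":0,"y":0,"z":0.6,"twist":0,"jaw":-1},{"x":0,"y":0,"z":0.6,"twist":0,"jaw":-1},{"x":0,"y":0,"z":0.6,"twist":0,"jaw":-1}]}' | grep -E 'pos|wrist' && python3 chk.py 5.5 &&  python3 -m handwheel '{"rows":[{"x":0,"y":0,"z":0.1,"twist":0,"jaw":-1},{"x":0,"y":0,"z":0.2,"twist":0,"jaw":-1},{"x":0,"y":0,"z":0.3,"twist":0,"jaw":-1},{"x":0,"y":0,"z":0.4,"twist":0,"jaw":-1},{"x":0,"y":0,"z":0.5,"twist":0,"jaw":-1},{"x":0,"y":0,"z":0.6,"twist":0,"jaw":-1},{"x":0,"y":0,"z":0.6,"twist":0,"jaw":-1},{"x":0,"y":0,"z":0.6,"twist":0,"jaw":-1},{"x":0,"y":0,"z":0.6,"twist":0,"jaw":-1},{"x":0,"y":0,"z":0.6,"twist":0,"jaw":-1}]}' | grep -E 'pos|wrist'; python3 chk.py 5.5
```

```text
position: [0.6547, 0.1161, 0.1806]
wrist_force: [2.0, 0.6, 3.0]
chk 0.1806 3.0
position: [0.6547, 0.1161, 0.1802]
wrist_force: [1.4, 1.4, 4.8]
chk 0.1802 4.78
position: [0.655, 0.1161, 0.18]
wrist_force: [2.8, 1.3, 6.9]
chk 0.18 6.87
chk 0.18 6.87
```

The cap has met its stop (position stalls, force rising); one small final press to about 8.5 N.

```bash
python3 -m handwheel '{"rows":[{"x":0,"y":0,"z":0.1,"twist":0,"jaw":-1},{"x":0,"y":0,"z":0.2,"twist":0,"jaw":-1},{"x":0,"y":0,"z":0.3,"twist":0,"jaw":-1},{"x":0,"y":0,"z":0.3,"twist":0,"jaw":-1},{"x":0,"y":0,"z":0.3,"twist":0,"jaw":-1},{"x":0,"y":0,"z":0.3,"twist":0,"jaw":-1},{"x":0,"y":0,"z":0.3,"twist":0,"jaw":-1},{"x":0,"y":0,"z":0.3,"twist":0,"jaw":-1},{"x":0,"y":0,"z":0.3,"twist":0,"jaw":-1},{"x":0,"y":0,"z":0.3,"twist":0,"jaw":-1}]}' | grep -E 'pos|wrist'; python3 chk.py 5.5
```

```text
position: [0.6551, 0.1161, 0.18]
wrist_force: [3.1, 1.2, 7.8]
chk 0.18 7.77
```

```bash
python3 -m handwheel '{"rows":[{"x":0,"y":0,"z":-2,"twist":0,"jaw":-1},{"x":0,"y":0,"z":-8,"twist":0,"jaw":-1},{"x":0,"y":0,"z":-20,"twist":0,"jaw":-1},{"x":0,"y":0,"z":-32,"twist":0,"jaw":0},{"x":0,"y":0,"z":-38,"twist":0,"jaw":1},{"x":0,"y":0,"z":-40,"twist":0,"jaw":1},{"x":0,"y":0,"z":-40,"twist":0,"jaw":1},{"x":0,"y":0,"z":-40,"twist":0,"jaw":1},{"x":0,"y":0,"z":-40,"twist":0,"jaw":1},{"x":0,"y":0,"z":-40,"twist":0,"jaw":1}]}'
python3 look.py w7; python3 gauge.py w7
```

```text
time: 24.97
position: [0.6545, 0.116, 0.2185]
ee_rot: [[-0.958, 0.287, -0.001], [0.287, 0.958, -0.0], [0.001, -0.0, -1.0]]
wrist_force: [1.2, 0.1, -0.9]
finger_gap: 0.0427
grasp_force: 0.0
cap 620 [[-8.7, -9.1, 45.7], [0.6, -0.2, 47.0], [10.1, 8.8, 48.2]]
tab -1 57 [[-6.2, -17.3, 90.5], [0.2, -16.3, 91.9], [7.2, -14.6, 94.2]]
tab 1 64 [[-6.1, 15.2, 91.0], [1.2, 16.1, 92.1], [7.7, 17.8, 95.2]]
```

```bash
python3 -m handwheel '{"rows":[{"x":0,"y":0,"z":0,"twist":0,"jaw":1},{"x":0,"y":0,"z":5,"twist":0,"jaw":1},{"x":0,"y":0,"z":18,"twist":0,"jaw":1},{"x":0,"y":0,"z":34,"twist":0,"jaw":1},{"x":0,"y":0,"z":50,"twist":0,"jaw":1},{"x":0,"y":0,"z":64,"twist":0,"jaw":1},{"x":0,"y":0,"z":74,"twist":0,"jaw":1},{"x":0,"y":0,"z":79,"twist":0,"jaw":1},{"x":0,"y":0,"z":79.5,"twist":0,"jaw":1},{"x":0,"y":0,"z":79.5,"twist":0,"jaw":1}]}' 25
python3 -m handwheel '{"rows":[{"x":0,"y":0,"z":0,"twist":0,"jaw":0},{"x":0,"y":0,"z":0,"twist":0,"jaw":-0.4},{"x":0,"y":0,"z":0,"twist":0,"jaw":-1},{"x":0,"y":0,"z":0,"twist":0,"jaw":-1},{"x":0,"y":0,"z":0,"twist":0,"jaw":-1},{"x":0,"y":0,"z":0,"twist":0,"jaw":-1},{"x":0,"y":0,"z":0,"twist":0,"jaw":-1},{"x":0,"y":0,"z":0,"twist":0,"jaw":-1},{"x":0,"y":0,"z":0,"twist":0,"jaw":-1},{"x":0,"y":0,"z":0,"twist":0,"jaw":-1}]}' 25
```

```text
time: 25.85
position: [0.6548, 0.1161, 0.1398]
ee_rot: [[-0.958, 0.287, 0.0], [0.287, 0.958, 0.0], [-0.0, 0.0, -1.0]]
wrist_force: [0.2, 0.2, 0.1]
finger_gap: 0.0928
grasp_force: 0.0
time: 26.68
position: [0.6547, 0.116, 0.1396]
ee_rot: [[-0.958, 0.287, -0.0], [0.287, 0.958, -0.0], [0.0, -0.0, -1.0]]
wrist_force: [-0.5, 0.4, 1.1]
finger_gap: 0.031
grasp_force: 0.0
```

```bash
python3 -m handwheel '{"rows":[{"x":0,"y":0,"z":0,"twist":0,"jaw":-1},{"x":0,"y":0,"z":0,"twist":0,"jaw":-1},{"x":0,"y":0,"z":0,"twist":0,"jaw":-1},{"x":0,"y":0,"z":0,"twist":0,"jaw":-1},{"x":0,"y":0,"z":0,"twist":0,"jaw":-1},{"x":0,"y":0,"z":0,"twist":0,"jaw":-1},{"x":0,"y":0,"z":0,"twist":0,"jaw":-1},{"x":0,"y":0,"z":0,"twist":0,"jaw":-1},{"x":0,"y":0,"z":-1,"twist":0,"jaw":-1},{"x":0,"y":0,"z":-2,"twist":0,"jaw":-1}]}' 30
```

```text
time: 27.52
position: [0.6544, 0.116, 0.1411]
ee_rot: [[-0.958, 0.287, -0.001], [0.287, 0.958, -0.0], [0.001, -0.0, -1.0]]
wrist_force: [-1.0, 0.2, -6.3]
finger_gap: 0.0221
grasp_force: 30.0
```

The 22.1 mm gap on a 20 mm handle needs checking before I pull further.

```bash
python3 look.py w8; python3 gauge.py w8; python3 fl.py w8|head -1;  python3 - <<'E'
from h import *
a=np.load("w8.npz"); save("w8c.png",cv2.resize(a["rgb"][140:360,210:430],(600,600)))
P=a["P"];m=(P[...,2]>.086)&(P[...,2]<.100)&(np.hypot(P[...,0]-.655,P[...,1]-.116)<.03);print(np.median(P[m][:,2]))
E
```

```text
cap 1249 [[-2.2, -9.9, -32.9], [4.6, -0.2, -31.7], [11.0, 9.8, -25.9]]
tab -1 32 [[6.4, -17.3, 10.7], [7.1, -15.9, 16.3], [8.0, -14.8, 24.7]]
tab 1 38 [[4.8, 15.0, 8.6], [7.8, 15.6, 17.0], [8.3, 16.8, 24.7]]
n 57 plane slopes [ 0.015 -0.006] z@0 18.0
0.0923370738669066
```

View pics/w8c.png

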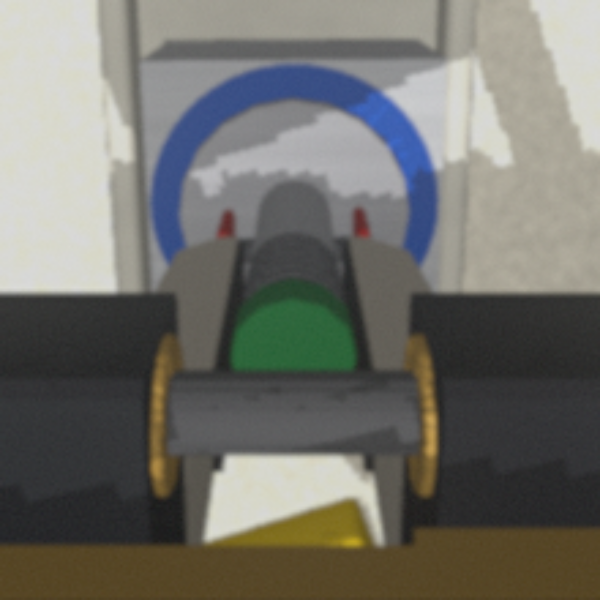

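The cap and flange both rose 1.3 mm together and the tabs are still at ±16–17 mm, so the lock holds. Continuing the lift slowly.

```bash
python3 -m handwheel '{"rows":[{"x":0,"y":0,"z":-0.5,"twist":0,"jaw":-1},{"x":0,"y":0,"z":-1,"twist":0,"jaw":-1},{"x":0,"y":0,"z":-1.5,"twist":0,"jaw":-1},{"x":0,"y":0,"z":-2,"twist":0,"jaw":-1},{"x":0,"y":0,"z":-3,"twist":0,"jaw":-1},{"x":0,"y":0,"z":-4,"twist":0,"jaw":-1},{"x":0,"y":0,"z":-5,"twist":0,"jaw":-1},{"x":0,"y":0,"z":-6,"twist":0,"jaw":-1},{"x":0,"y":0,"z":-7,"twist":0,"jaw":-1},{"x":0,"y":0,"z":-8,"twist":0,"jaw":-1}]}' 30
python3 look.py w9; python3 gauge.py w9; python3 -c "
from h import *
a=np.load('w9.npz');P=a['P'];m=(P[...,2]>.089)&(P[...,2]<.12)&(np.hypot(P[...,0]-.655,P[...,1]-.116)<.03)&((P-a['pos'])@a['R'])[...,0].__gt__(.012);print(np.median(P[m][:,2]))"
```

```text
time: 28.4
position: [0.6547, 0.1161, 0.1498]
ee_rot: [[-0.958, 0.287, -0.0], [0.287, 0.958, 0.0], [0.0, -0.0, -1.0]]
wrist_force: [0.1, 0.2, -6.0]
finger_gap: 0.022
grasp_force: 30.0
cap 1250 [[-2.2, -10.2, -32.9], [4.6, -0.2, -31.7], [11.1, 9.9, -26.0]]
tab -1 33 [[6.6, -17.1, 10.5], [7.3, -15.9, 17.3], [8.0, -14.9, 25.1]]
tab 1 40 [[5.0, 14.9, 8.7], [7.9, 15.6, 17.1], [8.3, 16.8, 25.6]]
0.10099691748764696
```

```bash
python3 -m handwheel '{"rows":[{"x":0,"y":0,"z":-1.5,"twist":0,"jaw":-1},{"x":0,"y":0,"z":-4,"twist":0,"jaw":-1},{"x":0,"y":0,"z":-7,"twist":0,"jaw":-1},{"x":0,"y":0,"z":-11,"twist":0,"jaw":-1},{"x":0,"y":0,"z":-16,"twist":0,"jaw":-1},{"x":0,"y":0,"z":-22,"twist":0,"jaw":-1},{"x":0,"y":0,"z":-29,"twist":0,"jaw":-1},{"x":0,"y":0,"z":-36,"twist":0,"jaw":-1},{"x":0,"y":0,"z":-42,"twist":0,"jaw":-1},{"x":0,"y":0,"z":-45,"twist":0,"jaw":-1}]}' 30
python3 -m handwheel '{"rows":[{"x":8,"y":-3,"z":0,"twist":0,"jaw":-1},{"x":26,"y":-11,"z":0,"twist":0,"jaw":-1},{"x":50,"y":-21,"z":0,"twist":0,"jaw":-1},{"x":78,"y":-32,"z":0,"twist":0,"jaw":-1},{"x":106,"y":-44,"z":0,"twist":0,"jaw":-1},{"x":134,"y":-56,"z":0,"twist":0,"jaw":-1},{"x":160,"y":-67,"z":0,"twist":0,"jaw":-1},{"x":182,"y":-76,"z":0,"twist":0,"jaw":-1},{"x":194,"y":-81,"z":0,"twist":0,"jaw":-1},{"x":198,"y":-82.5,"z":0,"twist":0,"jaw":-1}]}' 30
```

```text
time: 29.28
position: [0.6549, 0.1161, 0.1961]
ee_rot: [[-0.958, 0.287, 0.001], [0.287, 0.958, 0.0], [-0.001, 0.001, -1.0]]
wrist_force: [-0.5, 0.3, -2.0]
finger_gap: 0.0219
grasp_force: 30.0
time: 30.12
position: [0.4394, 0.0937, 0.1946]
ee_rot: [[-0.958, 0.287, 0.001], [0.287, 0.958, 0.0], [-0.001, 0.0, -1.0]]
wrist_force: [0.9, 0.6, -2.2]
finger_gap: 0.0221
grasp_force: 30.0
```

```bash
python3 -m handwheel '{"rows":[{"x":0,"y":0,"z":4,"twist":0,"jaw":-1},{"x":0,"y":0,"z":12,"twist":0,"jaw":-1},{"x":0,"y":0,"z":22,"twist":0,"jaw":-1},{"x":0,"y":0,"z":32,"twist":0,"jaw":-1},{"x":0,"y":0,"z":40,"twist":0,"jaw":-1},{"x":0,"y":0,"z":46,"twist":0,"jaw":-1},{"x":0,"y":0,"z":50,"twist":0,"jaw":-1},{"x":0,"y":0,"z":52,"twist":0,"jaw":-1},{"x":0,"y":0,"z":52,"twist":0,"jaw":-1},{"x":0,"y":0,"z":52,"twist":0,"jaw":-1}]}' 30
python3 look.py w10; python3 gauge.py w10
python3 - <<'E'
from h import *
from scipy.optimize import least_squares
a=np.load("w10.npz");P=a["P"];R=a["R"];pos=a["pos"];X=(P-pos)@R*1000
def edge(m,r0,nm):
    Y=X[m]; ang=np.arctan2(Y[:,1],Y[:,0]); rr=np.hypot(Y[:,0],Y[:,1]); pts=[]
    for b in np.arange(-1.2,1.2,.06):
        s=(ang>b)&(ang<b+.06)
        if s.sum()>3: pts.append(Y[s][rr[s].argmax(),:2])
    pts=np.array(pts); r=least_squares(lambda c:np.hypot(*(pts-c).T)-r0+.3,[0,0],loss="soft_l1"); print(nm,len(pts),np.round(r.x,1),np.abs(r.fun).mean(),np.median(Y[:,2]))
h=np.hypot(X[...,0],X[...,1])
edge((h<45)&(X[...,0]>8)&(X[...,2]>42)&(X[...,2]<55),32,"flange")
edge((h<46)&(X[...,0]>8)&(abs(P[...,2]-.042)<.003),40,"rim")
E
```

```text
time: 30.95
position: [0.4415, 0.0938, 0.1429]
ee_rot: [[-0.958, 0.287, 0.0], [0.287, 0.958, 0.0], [-0.0, 0.0, -1.0]]
wrist_force: [-0.4, -0.1, -3.4]
finger_gap: 0.0222
grasp_force: 30.0
cap 1246 [[-2.2, -9.9, -32.9], [4.6, -0.2, -31.8], [11.1, 9.8, -26.1]]
tab -1 29 [[6.4, -17.5, 12.7], [7.5, -16.5, 15.6], [7.8, -15.4, 24.5]]
tab 1 36 [[6.2, 15.4, 11.1], [7.8, 16.1, 17.6], [8.4, 17.4, 24.3]]
flange 40 [-0.   0.3] 0.1244990795375213 48.7454227671817
rim 40 [-0.7  0.2] 0.19277580963751798 101.18211872119146
```

Flange and stand rim agree to within 0.7 mm. Lowering into the stand.

```bash
python3 -m handwheel '{"rows":[{"x":0,"y":0,"z":3,"twist":0,"jaw":-1},{"x":0,"y":0,"z":9,"twist":0,"jaw":-1},{"x":0,"y":0,"z":16,"twist":0,"jaw":-1},{"x":0,"y":0,"z":23,"twist":0,"jaw":-1},{"x":0,"y":0,"z":30,"twist":0,"jaw":-1},{"x":0,"y":0,"z":36,"twist":0,"jaw":-1},{"x":0,"y":0,"z":40,"twist":0,"jaw":-1},{"x":0,"y":0,"z":43,"twist":0,"jaw":-1},{"x":0,"y":0,"z":45,"twist":0,"jaw":-1},{"x":0,"y":0,"z":45,"twist":0,"jaw":-1}]}' 30 | grep -E 'pos|wrist'
python3 chk.py 0 && python3 -m handwheel '{"rows":[{"x":0,"y":0,"z":0.2,"twist":0,"jaw":-1},{"x":0,"y":0,"z":0.4,"twist":0,"jaw":-1},{"x":0,"y":0,"z":0.6,"twist":0,"jaw":-1},{"x":0,"y":0,"z":0.8,"twist":0,"jaw":-1},{"x":0,"y":0,"z":1,"twist":0,"jaw":-1},{"x":0,"y":0,"z":1.2,"twist":0,"jaw":-1},{"x":0,"y":0,"z":1.2,"twist":0,"jaw":-1},{"x":0,"y":0,"z":1.2,"twist":0,"jaw":-1},{"x":0,"y":0,"z":1.2,"twist":0,"jaw":-1},{"x":0,"y":0,"z":1.2,"twist":0,"jaw":-1}]}' 30 | grep -E 'pos|wrist'
```

```text
position: [0.4412, 0.0938, 0.0973]
wrist_force: [-0.7, -0.3, -2.5]
chk 0.0973 -2.51
position: [0.4413, 0.0938, 0.0965]
wrist_force: [-0.3, -0.6, -3.2]
```

```bash
python3 -m handwheel '{"rows":[{"x":0,"y":0,"z":0.2,"twist":0,"jaw":-1},{"x":0,"y":0,"z":0.4,"twist":0,"jaw":-1},{"x":0,"y":0,"z":0.6,"twist":0,"jaw":-1},{"x":0,"y":0,"z":0.7,"twist":0,"jaw":-1},{"x":0,"y":0,"z":0.7,"twist":0,"jaw":-1},{"x":0,"y":0,"z":0.7,"twist":0,"jaw":-1},{"x":0,"y":0,"z":0.7,"twist":0,"jaw":-1},{"x":0,"y":0,"z":0.7,"twist":0,"jaw":-1},{"x":0,"y":0,"z":0.7,"twist":0,"jaw":-1},{"x":0,"y":0,"z":0.7,"twist":0,"jaw":-1}]}' 30 | grep -E 'pos|wrist'
```

```text
position: [0.4415, 0.0938, 0.0961]
wrist_force: [-0.7, 0.7, 5.5]
```

Seated on the rim. Releasing and backing off.

```bash
python3 -m handwheel '{"rows":[{"x":0,"y":0,"z":-0.7,"twist":0,"jaw":-1},{"x":0,"y":0,"z":-0.7,"twist":0,"jaw":1},{"x":0,"y":0,"z":-0.7,"twist":0,"jaw":1},{"x":0,"y":0,"z":-0.7,"twist":0,"jaw":1},{"x":0,"y":0,"z":-0.7,"twist":0,"jaw":1},{"x":0,"y":0,"z":-0.7,"twist":0,"jaw":1},{"x":0,"y":0,"z":-5,"twist":0,"jaw":1},{"x":0,"y":0,"z":-20,"twist":0,"jaw":1},{"x":0,"y":0,"z":-45,"twist":0,"jaw":1},{"x":0,"y":0,"z":-70,"twist":0,"jaw":1}]}' 30
python3 -m handwheel '{"rows":[{"x":0,"y":0,"z":-30,"twist":0,"jaw":1},{"x":0,"y":0,"z":-50,"twist":0,"jaw":1},{"x":0,"y":0,"z":-60,"twist":0,"jaw":1},{"x":0,"y":0,"z":-60,"twist":0,"jaw":1},{"x":0,"y":0,"z":-60,"twist":0,"jaw":1},{"x":0,"y":0,"z":-60,"twist":0,"jaw":1},{"x":0,"y":0,"z":-60,"twist":0,"jaw":1},{"x":0,"y":0,"z":-60,"twist":0,"jaw":1},{"x":0,"y":0,"z":-60,"twist":0,"jaw":1},{"x":0,"y":0,"z":-60,"twist":0,"jaw":1}]}'
python3 look.py w11; python3 gauge.py w11
python3 - <<'E'
from h import *
a=np.load("w11.npz");P=a["P"];print(a["pos"])
save("w11c.png",cv2.resize(a["rgb"][120:250,240:400],(640,520)))
for z0,z1,r in((.045,.051,.036),(.039,.0445,.05)):
    m=(P[...,2]>z0)&(P[...,2]<z1)&(np.hypot(P[...,0]-.4415,P[...,1]-.094)<r);X=P[m];print(m.sum(),np.median(X[:,2]),cv2.minEnclosingCircle(X[:,:2].astype(np.float32)))
E
```

```text
time: 34.33
position: [0.4409, 0.0937, 0.1664]
ee_rot: [[-0.958, 0.287, -0.001], [0.287, 0.958, -0.0], [0.001, -0.001, -1.0]]
wrist_force: [0.4, -0.5, 0.8]
finger_gap: 0.0772
grasp_force: 0.0
time: 35.17
position: [0.4413, 0.0938, 0.2253]
ee_rot: [[-0.958, 0.287, -0.001], [0.287, 0.958, -0.0], [0.001, -0.0, -1.0]]
wrist_force: [0.5, -0.8, 0.7]
finger_gap: 0.0925
grasp_force: 0.0
cap 427 [[-8.9, -9.3, 96.0], [0.7, -0.2, 97.2], [10.1, 9.0, 98.6]]
tab -1 72 [[-5.7, -27.5, -109.9], [5.9, -17.3, 141.7], [22.5, -15.1, 143.3]]
tab 1 44 [[-5.7, 15.8, 140.4], [1.1, 16.8, 142.1], [7.6, 18.0, 145.0]]
[0.44126215 0.09379214 0.22534054]
1410 0.0474543263587362 ((0.4413653016090393, 0.0944567620754242), 0.03199617564678192)
1073 0.04176125754596888 ((0.4422737956047058, 0.09385156631469727), 0.040162086486816406)
```

View pics/w11c.png

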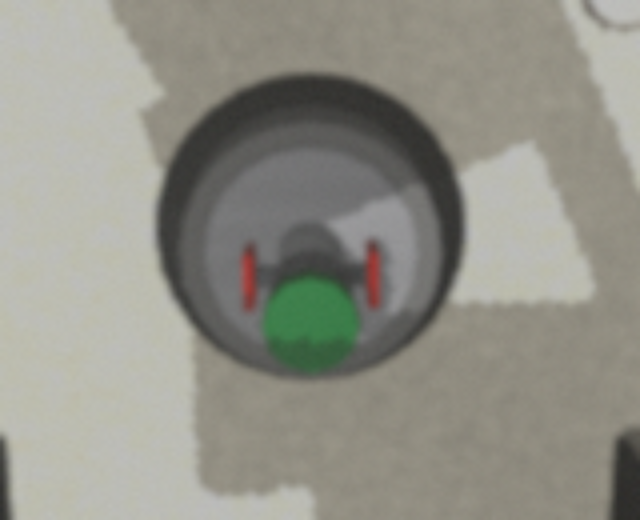

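The gauge stands centred in its stand with the flange on the rim. The cap is down 6 mm and the tabs (crop 250 and 373) are still at their locked spacing.

```bash
python3 -c "
from workcell import *
print(job_done())"
```

```text
the job is handed in; nothing more can be done
None
```

The bore was gauged and the cap locked about 6 mm down; the gauge is back in its stand, still locked by the last camera check, and the job is handed in (verdict not shown).

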